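Close the filter manifold cover with four wing nuts in cross order

ROBOT

A 6-joint arm with a two-finger parallel gripper is mounted at the origin on the work surface. World frame = base frame: x ahead of the robot, y to its left, z up, the work surface at z = 0. Lengths are in m, angles in degrees, forces in N, time in s.
With the tool pointing down it reaches from about 0.4 to 0.825 m from the base axis. Payload 7 kg.
Tool frame: the origin (TCP) lies midway between the tips of the shut fingers; the grasp point (between the pads) lies 19 mm behind it (ctrl.hold_point_z is the distance from the TCP to the grasp point, in m); z points along the fingers, y is the line along which they close (so a half turn about z gives the same grasp; the last joint's range is limited). The gripper opens to 88 mm and grips with 3 to 60 N. Pads are 19 mm wide; open, the fingers measure 130 mm over their backs; the gripper's body (78 mm by 193 mm) begins 47 mm behind the grasp point.
Start: joints at [-52.477, 20.546, 0.682, 0, -70.136, -16.507], TCP at [0.242, -0.63, 0.227] pointing down, gripper open.
Joint ranges: [-176.03, 176.03], [-82.01, 121.73], [-58.28, 71.71], [-173.87, 95.51], [-174.79, -0.11], [-173.66, 173.66]. Speed limits (degrees/s): [136.94, 136.94, 172.46, 180, 180, 180].

INTERFACE

Orientations are given as [roll, pitch, yaw] about the fixed x, y, z axes, in that order (R = Rz(yaw) Ry(pitch) Rx(roll)).
In Python, from plant import ctrl gives the robot as it stands.
- The arm moves only by the tool apply_moves, never from a script. Its argument "deltas" is a list of rows, each an object with "fingers": the finger opening in mm, from 0 to 87.6; "delta_pos": the shift along the tool's x, y, z in mm, a list of three; "angular": the turn, a rotation vector about the tool's x, y, z in degrees, a list of three. A call has 1 to 10 rows; each row is the pose to reach, as a shift and turn from the pose commanded when the call began, along the tool's axes at that moment; what a row does not reach only later rows make up. A row lasts 1/10 s, in which the tool goes at most 50 mm and 8.59 degrees, less where a joint would pass 70% of its speed; a pose out of reach is approached as far as the arm can. A call with a gripper value outside its range is refused whole. The fingers move at their own pace and stop on an object; the grip force is fixed at half the most. Time passes only in rows, so rows that repeat a pose let the fingers close. It gives the time, the measured TCP pose, the force, the opening and the grip force at its end, in the units of the state.
- ctrl.get_obs(): the state, without advancing time (a new reading comes with each control period).
- ctrl.snapshot(name): name is "side" or "top" or "wrist"; returns the picture (384x512x3 uint8, red, green, blue); there is no depth.
- ctrl.camera_params(name): a dict with "fx", "fy", "cx", "cy" (pixels), "dist_coeffs" ([k1, k2, p1, p2, k3] as OpenCV has them; the pictures are not rectified), "cam_to_world" (4x4, takes a point from camera to world coordinates); the wrist camera has in their place "mount" (4x4, takes a point from camera to tool coordinates, whose origin is the TCP and whose axes are the flange's). Camera axes: x right, y up, looking along -z (the intrinsics and any distortion apply to the point x, -y, -z); pixel columns grow to the right and rows downward; lengths in m; the calibration is good to about 2 mm. A picture is of the moment at which its call begins: read the wrist's pose just before it. camera_params takes no time and is no camera call.
- ctrl.close_job(): hands the job in; it is judged then, once.
The state is a dict: "clock": time; "joint_pos": joint angles; "qvel": joint speeds; "tau": joint torques, N m; "tool_pos": TCP position; "orientation": TCP orientation; "force": force on the tool from outside, world axes, zero at the start; "moment": the same for the moment, N m; "opening": finger opening in m; "gripper_force": force on a finger pad.
Only numpy, scipy, OpenCV 4.12 (cv2) and the standard library are available. Lean on these libraries where they do the work, as an engineer would, in place of code of your own. Each camera call takes 0.05 s, during which the arm holds its last target. There are 200 camera calls.

TASK

Tighten the four red wing nuts on the filter manifold, each about half a turn clockwise until it comes up properly firm but is not forced, so that the white cover seats evenly on its gasket. Work in cross order: first two diagonally opposite nuts, only then the other two. Do not press on the cover, leave the things around it alone, and let go at the end.

Things in the scene. Friction and masses are not known exactly. Their poses are not given: they have to be found in the camera images.
- manifold: Blue block 190 x 164 x 45 mm fixed on the bench, a brass hose nozzle on its +x side. Origin: centre of its underside, z up. The four nuts stand at x +-62, y +-50 mm in its frame.
- cover: White plate 164 x 138 x 12 mm with a grey field of dark wells, lying loose on a springy gasket with the studs through its corner holes. Origin: centre of its underside, z up. It starts 49 mm above the bench, top face at 61 mm; tightening brings it 0.8 to 3.2 mm lower, level on four hidden bosses.
- nut_a: Red wing nut on a stud. Origin on its vertical axis at the underside of its brass washer (28 mm across); z up, x along the wing. The wing is one upright bar 44 mm long (x), 10 mm thick (y), from 8 to 45 mm above the origin, on a 22 mm steel hub below it; grip it across y at about 33 mm. A half turn gives the same grasp. At (-62, +50) mm on the manifold, diagonal to nut_c.
- nut_b: Red wing nut, shape and axes as nut_a. All tighten clockwise from above and sink 16 mm per full turn (2.55 mm per rad); sink with them. Each starts loose, its washer 1.4 to 3 mm (unknown) above the cover, and stays where it is left, but its wing is sprung (3 N m per rad) on its hub and springs back about 0.15 rad when let go. At (+62, +50) mm on the manifold, diagonal to nut_d.
- nut_c: Red wing nut, shape and axes as nut_a. Torque felt by the hand about the nut's axis: about 0.2 N m while loose and while squeezing the gasket; once that corner of the cover has landed it climbs by 0.3 to 0.9 N m per rad. Firm is about 0.46 N m (0.42 to 0.53 is right; beyond 0.58 is overtightening), read while holding still. At (+62, -50) mm on the manifold, diagonal to nut_a.
- nut_d: Red wing nut, shape and axes as nut_a. A nut comes up firm somewhere between 90 and 200 degrees from its start; where cannot be told beforehand, because how far the cover sinks before it lands is hidden, and so is how loose each nut is. At (-62, -50) mm on the manifold, diagonal to nut_b.
- tip_box: Bystander, leave it alone: orange pipette-tip box with a clear lid, 120 x 85 x 67 mm; origin at the centre of its underside.
- tube_rack: Bystander, leave it alone: red tube rack with blue-capped tubes, 160 x 80 x 50 mm; origin at the centre of its underside.
- reagent_bottle: Bystander, leave it alone: amber bottle with a blue cap, 70 mm across, 140 mm tall; origin at the centre of its underside.
Things that resemble listed ones, but are neither listed nor needed, are in the scene too. Of the things that look like the cover, the largest one is meant.

How it is judged (in metres and radians):
On the way:
1. one diagonal pair of nuts is clamped (each pressing the cover with more than 35 N) while the other two are still loose (under 15 N) (((contact force between each of nut_a, nut_c and cover above 35 N and contact force between each of nut_b, nut_d and cover below 15 N) or (contact force between each of nut_b, nut_d and cover above 35 N and contact force between each of nut_a, nut_c and cover below 15 N))), for 0.2 s.
At the end, for the whole second after the job is handed in: All four nuts press the cover with 35 to 72 N each and the cover is level within 0.008 rad (contact force between nut_a and cover between 35 and 72 N and contact force between nut_b and cover between 35 and 72 N and contact force between nut_c and cover between 35 and 72 N and contact force between nut_d and cover between 35 and 72 N and angle between cover's own z axis and vertical below 0.008 rad); the robot touches nothing.
It fails at once if a nut is overtightened (more than 85 N on the cover) (contact force between any of nut_a, nut_b, nut_c, nut_d and cover above 85 N).
It fails at once if the fingers press on the cover with more than 15 N (contact force between the fingers and cover above 15 N).
It fails at once if a bystander is moved by more than 15 mm (distance of any of tip_box, tube_rack, reagent_bottle from where it was at the start of the episode above 0.015 m).
It also fails if it takes over 72 s, if anything falls off the work surface, if the arm or the gripper's body presses on something with over 40 N, if the wrist force passes 120 N, or if a joint passes its speed limit or range.

## Working session

There is one attempt and no reset: what is moved stays moved. The work goes in short steps, Python scripts to look and compute and a tool call to move; the robot and the scene stay as the last step left them, time stands still between calls to the robot, and variables do not carry over. Pictures are saved under pics/ and viewed, at most 10 in all, crops included, and the job is handed in when it is done.

Besides the shell and the picture viewer there is one more tool, called after ">>>" as a command line: name --argument value ..., lists and objects as JSON in quotes. apply_moves: Moves the arm, as the interface text tells. Its arguments: {"type":"object","properties":{"deltas":{"type":"array"}},"required":["deltas"]}

```bash
mkdir -p pics; ls
python3 - <<'E'
from plant import ctrl
import cv2,numpy as np
o=ctrl.get_obs();print(o, ctrl.hold_point_z)
a=ctrl.snapshot("top");b=ctrl.snapshot("side")
cv2.imwrite("pics/top.png",a[:,:,::-1]);cv2.imwrite("pics/side.png",b[:,:,::-1])
for n in("top","side","wrist"):print(n,ctrl.camera_params(n))
E
```

```text
pics
{'clock': 0.0, 'joint_pos': array([-5.24771566e+01,  2.05899043e+01,  6.35493347e-01, -2.05286801e-02,
       -7.01370333e+01, -1.65063271e+01]), 'qvel': array([-0.00111664,  0.0295302 ,  0.0181114 , -0.00932332,  0.01534104,
        0.01045293]), 'tau': array([-3.04068762e-04, -5.82717705e+01,  2.93073070e+01,  6.99728519e+00,
        7.17966323e-03, -1.61358962e-04]), 'tool_pos': array([ 0.24187872, -0.62965559,  0.22565176]), 'orientation': array([ 1.79906841e+02, -7.48056928e-03, -1.58990468e+02]), 'force': array([-0.12168999, -0.84301153, -0.3703909 ]), 'moment': array([ 0.02228989, -0.01449605,  0.00087622]), 'gripper_force': 0.0, 'opening': 0.08776865757472135} 0.0188
top {'fx': 364.5335419985639, 'fy': 364.5335419985639, 'cx': 249.03232368912367, 'cy': 193.2757325094263, 'dist_coeffs': array([-0.01417728,  0.        ,  0.        ,  0.        ,  0.        ]), 'cam_to_world': array([[ 1.66561740e-02,  9.97023376e-01, -7.52792160e-02,
         4.64186653e-01],
       [-9.99672275e-01,  1.80695948e-02,  1.81337307e-02,
        -4.53762623e-04],
       [ 1.94400183e-02,  7.49
[... 453 characters left out ...]
0.86957805, -0.76833109],
       [-0.01444786,  0.88379565,  0.46764998,  0.49450816],
       [ 0.        ,  0.        ,  0.        ,  1.        ]])}
wrist {'fx': 295.63673058141876, 'fy': 295.63673058141876, 'cx': 249.41596444339538, 'cy': 189.10017914104193, 'dist_coeffs': array([-0.01919621,  0.        ,  0.        ,  0.        ,  0.        ]), 'mount': array([[ 4.09996284e-04,  9.67680671e-01,  2.52178412e-01,
         6.77983590e-02],
       [ 9.99999915e-01, -3.87742763e-04, -1.37938342e-04,
         8.79592083e-04],
       [-3.56999126e-05,  2.52178448e-01, -9.67680748e-01,
        -1.58322216e-01],
       [ 0.00000000e+00,  0.00000000e+00,  0.00000000e+00,
         1.00000000e+00]])}
```

View pics/top.png

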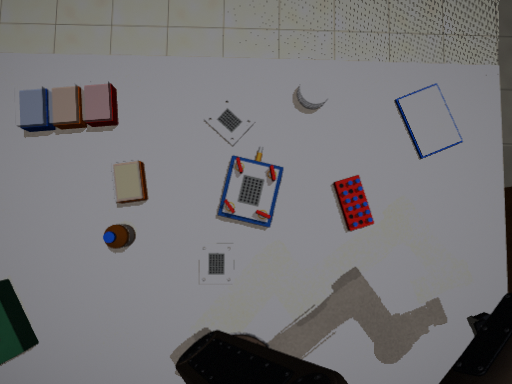

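The top view shows the manifold at about (251,190), with the nozzle at (259,155) and the nuts at about (239,166), (271,174), (229,207) and (263,215). There are smaller decoy covers at (229,120) and (216,263).

```bash
cat > h.py <<'E'
import numpy as np,cv2
from scipy.spatial.transform import Rotation as Ro
from plant import ctrl
def cam(n,o=None):
    p=ctrl.camera_params(n)
    K=np.array([[p['fx'],0,p['cx']],[0,p['fy'],p['cy']],[0,0,1]])
    if n=='wrist':
        T=np.eye(4);T[:3,:3]=Ro.from_euler('xyz',o['orientation'],degrees=True).as_matrix();T[:3,3]=o['tool_pos']
        C=T@p['mount']
    else: C=np.array(p['cam_to_world'])
    return K,p['dist_coeffs'],C
def proj(P,c):
    K,d,C=c;F=np.diag([1,-1,-1.])
    R=F@C[:3,:3].T
    return cv2.projectPoints(np.asarray(P,float).reshape(-1,1,3),cv2.Rodrigues(R)[0],-R@C[:3,3],K,d)[0].reshape(-1,2)
def unproj(uv,z,c):
    K,d,C=c
    n=cv2.undistortPoints(np.array(uv,float).reshape(-1,1,2),K,d).reshape(-1,2)
    r=np.c_[n[:,0],-n[:,1],-np.ones(len(n))]@C[:3,:3].T
    return C[:3,3]+r*((z-C[2,3])/r[:,2])[:,None]
def red(im):
    h=cv2.cvtColor(im,cv2.COLOR_RGB2HSV)
    return (((h[...,0]<8)|(h[...,0]>172))&(h[...,1]>150)&(h[...,2]>70)).astype(np.uint8)
def blobs(im,amin=20):
    n,l,s,c=cv2.connectedComponentsWithStats(red(im))
    return [(c[i],s[i],l==i) for i in range(1,n) if s[i,4]>amin]
E
python3 - <<'E'
from h import *
for n in("top",):
    im=cv2.imread(f"pics/{n}.png")[:,:,::-1].copy()
    c=cam(n)
    for ce,s,m in blobs(im):
        if 215<ce[0]<290 and 150<ce[1]<230: print(ce,s,unproj([ce],0.092,c))
    hs=cv2.cvtColor(im,cv2.COLOR_RGB2HSV);b=((abs(hs[...,0].astype(int)-110)<12)&(hs[...,1]>120)).astype(np.uint8);b[:145]=0;b[235:]=0;b[:,:210]=0;b[:,290:]=0
    print(cv2.minAreaRect(cv2.findNonZero(b)))
    print(unproj(cv2.boxPoints(cv2.minAreaRect(cv2.findNonZero(b))),0.045,c))
E
```

```text
[239.         164.80434783] [236 158   7  14  46] [[0.62784891 0.01111341 0.092     ]]
[272.34042553 172.06382979] [270 165   6  15  47] [[ 0.60824114 -0.08730206  0.092     ]]
[229.         205.93181818] [224 200  10  13  44] [[0.50640399 0.03797264 0.092     ]]
[262.54166667 213.79166667] [256 210  14   8  48] [[ 0.48520038 -0.06015794  0.092     ]]
((250.3590087890625, 190.84918212890625), (53.19438552856445, 61.26801681518555), 13.240520477294922)
[[ 0.48141075  0.07415227  0.045     ]
 [ 0.66524791  0.0353027   0.045     ]
 [ 0.63058141 -0.12462255  0.045     ]
 [ 0.44714679 -0.08368189  0.045     ]]
```

View pics/side.png

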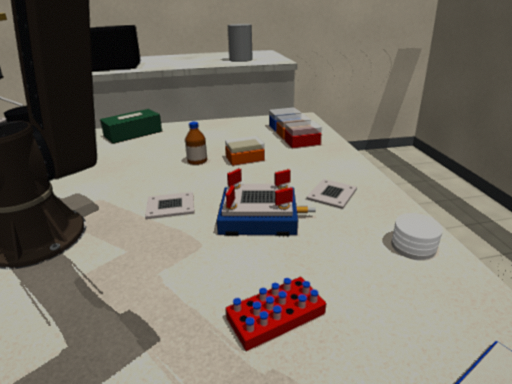

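The side view confirms the layout: manifold at about (258,207), its four upright red wings, and a clear route above it. I'm moving the wrist camera over the manifold.

```bash
cat >> h.py <<'E'
def goto(p,yaw,roll=180,pitch=0):
    o=ctrl.get_obs();R=Ro.from_euler('xyz',o['orientation'],degrees=True)
    G=Ro.from_euler('xyz',[roll,pitch,yaw],degrees=True)
    print('delta mm',np.round(R.inv().apply(np.array(p)-o['tool_pos'])*1e3,1),'rotvec',np.round((R.inv()*G).as_rotvec(degrees=True),1))
def stat():
    o=ctrl.get_obs();print(o['clock'],o['tool_pos'].round(4),o['orientation'].round(2),'j',o['joint_pos'].round(1),'F',o['force'].round(2),'M',o['moment'].round(3),o['opening'].round(4))
E
python3 -c "
from h import *
goto([.557,-.0246,.24],-12.5)"
```

```text
delta mm [-511.1  451.9  -13.7] rotvec [ 0.000e+00  1.000e-01 -1.465e+02]
```

>>> apply_moves --deltas '[{"fingers": 87, "delta_pos": [-511, 452, -14], "angular": [0, 0, -146.5]}, {"fingers": 87, "delta_pos": [-511, 452, -14], "angular": [0, 0, -146.5]}, {"fingers": 87, "delta_pos": [-511, 452, -14], "angular": [0, 0, -146.5]}, {"fingers": 87, "delta_pos": [-511, 452, -14], "angular": [0, 0, -146.5]}, {"fingers": 87, "delta_pos": [-511, 452, -14], "angular": [0, 0, -146.5]}, {"fingers": 87, "delta_pos": [-511, 452, -14], "angular": [0, 0, -146.5]}, {"fingers": 87, "delta_pos": [-511, 452, -14], "angular": [0, 0, -146.5]}, {"fingers": 87, "delta_pos": [-511, 452, -14], "angular": [0, 0, -146.5]}, {"fingers": 87, "delta_pos": [-511, 452, -14], "angular": [0, 0, -146.5]}, {"fingers": 87, "delta_pos": [-511, 452, -14], "angular": [0, 0, -146.5]}]'

```text
clock: 1.1
tool_pos: [0.4731, -0.1846, 0.2369]
orientation: [-180.0, 0.0, -72.7]
force: [1.2, 0.7, 0.6]
opening: 0.0873
gripper_force: 0.0
```

```bash
python3 -c "
from h import *
stat();goto([.557,-.0246,.24],-12.5)"
```

```text
Traceback (most recent call last):
  File "h.py", line 32, in stat
    o=ctrl.get_obs();print(o['clock'],o['tool_pos'].round(4),o['orientation'].round(2),'j',o['joint_pos'].round(1),'F',o['force'].round(2),'M',o['moment'].round(3),o['opening'].round(4))
                                                                                                                                                                    ^^^^^^^^^^^^^^^^^^
AttributeError: 'float' object has no attribute 'round'
```

>>> apply_moves --deltas '[{"fingers": 87, "delta_pos": [-128, -128, -3], "angular": [0, 0, -60]}, {"fingers": 87, "delta_pos": [-128, -128, -3], "angular": [0, 0, -60]}, {"fingers": 87, "delta_pos": [-128, -128, -3], "angular": [0, 0, -60]}, {"fingers": 87, "delta_pos": [-128, -128, -3], "angular": [0, 0, -60]}, {"fingers": 87, "delta_pos": [-128, -128, -3], "angular": [0, 0, -60]}, {"fingers": 87, "delta_pos": [-128, -128, -3], "angular": [0, 0, -60]}, {"fingers": 87, "delta_pos": [-128, -128, -3], "angular": [0, 0, -60]}, {"fingers": 87, "delta_pos": [-128, -128, -3], "angular": [0, 0, -60]}, {"fingers": 87, "delta_pos": [-128, -128, -3], "angular": [0, 0, -60]}, {"fingers": 87, "delta_pos": [-128, -128, -3], "angular": [0, 0, -60]}]'

```text
clock: 2.1
tool_pos: [0.5578, -0.027, 0.2397]
orientation: [180.0, 0.0, -13.2]
force: [0.3, 0.1, 0.4]
opening: 0.087
gripper_force: 0.0
```

```bash
sed -i "s/o\['opening'\].round(4)/round(o['opening'],4)/" h.py; python3 -c "
from h import *
stat();o=ctrl.get_obs();im=ctrl.snapshot('wrist');cv2.imwrite('pics/w1.png',im[:,:,::-1])
import pickle;pickle.dump(o,open('w1.pkl','wb'))
c=cam('wrist',o)
for ce,s,m in blobs(im): print(ce.round(1),s,unproj([ce],.09,c).round(4),cv2.minAreaRect(cv2.findNonZero(m.astype(np.uint8))))
"
```

```text
2.1 [ 0.5578 -0.027   0.2397] [ 1.800e+02  1.000e-02 -1.325e+01] j [ 17.3   9.1 -13.1  -0.  -67.8  59.4] F [0.27 0.12 0.35] M [-0.102  0.168 -0.012] 0.087
[486.9 120.2] [ 443   59   69  140 3662] [[ 0.5603 -0.2779  0.09  ]] ((502.20928955078125, 127.44746398925781), (123.00669860839844, 76.02385711669922), 63.8951416015625)
[298.2 118. ] [286  97  24  43 339] [[ 0.6061 -0.0886  0.09  ]] ((298.4085693359375, 118.03974151611328), (43.70038604736328, 8.532739639282227), 66.50143432617188)
[195.3 123. ] [181 100  27  41 193] [[0.6252 0.0145 0.09  ]] ((193.9714813232422, 119.80828857421875), (44.26866149902344, 7.917972087860107), 59.74356460571289)
[194.6 234.3] [185 229  20  10  56] [[0.5078 0.0487 0.09  ]] ((194.33148193359375, 234.26966857910156), (20.351961135864258, 5.617988586425781), 32.00538635253906)
[279.8 235.7] [276 233  11   6  29] [[ 0.4844 -0.0442  0.09  ]] ((281.0, 235.5), (10.0, 5.0), 0.0)
[305.6 237.1] [298 235  17   5  50] [[ 0.476  -0.0722  0.09  ]] ((306.0461730957031, 237.1307830810547), (16.00048065185547, 3.7210419178009033), 7.125016689300537)
```

View pics/w1.png

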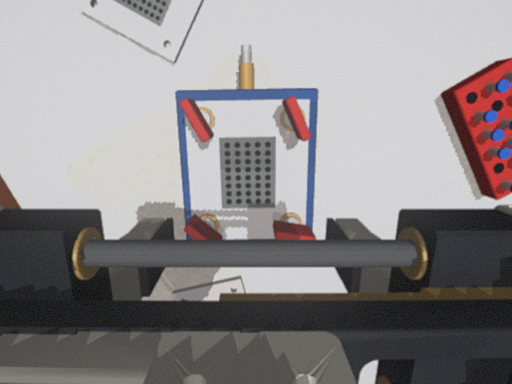

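The wrist view shows nut_b at (197,120) and nut_c at (298,118) in full. Nuts a (203,229) and d (294,232) are half hidden by the gripper, so I'm backing up to see all four.

>>> apply_moves --deltas '[{"fingers": 87, "delta_pos": [-45, 0, 0], "angular": [0, 0, 0]}, {"fingers": 87, "delta_pos": [-90, 0, 0], "angular": [0, 0, 0]}, {"fingers": 87, "delta_pos": [-90, 0, 0], "angular": [0, 0, 0]}, {"fingers": 87, "delta_pos": [-90, 0, 0], "angular": [0, 0, 0]}]'

```text
clock: 2.55
tool_pos: [0.4698, -0.0064, 0.2407]
orientation: [-179.9, -0.1, -13.1]
force: [0.4, -0.8, 0.3]
opening: 0.0872
gripper_force: 0.0
```

```bash
cat > fit.py <<'E'
from h import *
from scipy.optimize import minimize
def box(x,y,yaw,z=.0632):
    B=np.array([[a,b,c] for a in(-.022,.022) for b in(-.005,.005) for c in(.008,.045)])
    return Ro.from_euler('z',yaw).apply(B)+[x,y,z]
def iou(p,c,m,s=4):
    uv=proj(box(*p),c)
    h=cv2.convexHull((uv*s).astype(np.int32)+s//2)
    M=np.zeros((m.shape[0]*s,m.shape[1]*s),np.uint8);cv2.fillConvexPoly(M,h,1)
    M=cv2.resize(M.astype(np.float32),m.shape[::-1],interpolation=cv2.INTER_AREA)
    return np.minimum(M,m).sum()/np.maximum(M,m).sum()
def fit(c,m,x0):
    best=None
    for y0 in np.radians(np.arange(0,180,30)):
        r=minimize(lambda p:-iou([p[0]/1e3,p[1]/1e3,p[2]/30],c,m),[x0[0]*1e3,x0[1]*1e3,y0*30],method='Nelder-Mead',options=dict(initial_simplex=np.array([x0[0]*1e3,x0[1]*1e3,y0*30])+np.array([[0,0,0],[6,0,0],[0,6,0],[0,0,8]]),maxiter=90))
        if best is None or r.fun<best.fun: best=r
    return best.x[0]/1e3,best.x[1]/1e3,np.degrees(best.x[2]/30)%180,-best.fun
E
python3 - <<'E'
from fit import *
stat();o=ctrl.get_obs();im=ctrl.snapshot('wrist');cv2.imwrite('pics/w2.png',im[:,:,::-1])
c=cam('wrist',o);G={'a':(.5064,.038),'b':(.628,.011),'c':(.608,-.087),'d':(.485,-.060)}
loc={'a':(-.062,.05),'b':(.062,.05),'c':(.062,-.05),'d':(-.062,-.05)}
bl=[b for b in blobs(im,60)];P=[];L=[]
for k,g in G.items():
    uv=proj([[*g,.092]],c)[0]
    b=min(bl,key=lambda b:np.hypot(*(b[0]-uv)))
    r=fit(c,b[2].astype(np.float32),g);print(k,uv.round(),b[1],np.round(r,4));P.append(r[:2]);L.append(loc[k])
P=np.array(P);L=np.array(L)
z=(P-P.mean(0))@[1,1j];w=L@[1,1j];t=np.angle((np.conj(w)*z).sum())
print('centre',P.mean(0),'yaw',np.degrees(t));
Q=w*np.exp(1j*t)+P.mean(0)@[1,1j];print(Q.round(4),abs(Q-P@[1,1j]).round(4))
E
```

```text
2.55 [ 0.4698 -0.0064  0.2407] [-1.7994e+02 -1.0000e-01 -1.3060e+01] j [ 23.3   0.2 -22.9   0.  -66.8  53.6] F [ 0.35 -0.8   0.32] M [-0.064  0.072 -0.032] 0.0872
a [201. 153.] [180 139  37  32 241] [5.06200e-01 3.71000e-02 3.86134e+01 3.29900e-01]
b [194.  21.] [177   0  27  41 198] [ 0.6509  0.0185 16.9269  0.4307]
c [301.  18.] [292   0  24  41 408] [ 0.6133 -0.0915  0.661   0.4949]
d [297. 152.] [278 147  42  14 301] [ 0.4836 -0.0613 60.2041  0.5066]
centre [ 0.56350852 -0.02428673] yaw -12.402081317664328
[0.5137+0.0379j 0.6348+0.0112j 0.6133-0.0864j 0.4922-0.0598j] [0.0075 0.0176 0.005  0.0087]
```

View pics/w2.png

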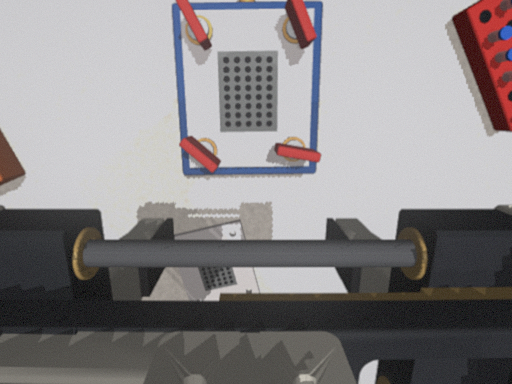

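This view shows all four nuts: a (200,154), d (298,153), b (195,24) and c (300,23), the last two touching the top edge. The red mask misses the shaded faces, so I'm refitting with a wider one, using w1 for b and c and w2 for a and d.

```bash
cat >> fit.py <<'E'
def red2(im):
    h=cv2.cvtColor(im,cv2.COLOR_RGB2HSV);i=im.astype(int)
    m=(((h[...,0]<7)|(h[...,0]>173))&(h[...,1]>110)&(i[...,0]>35)).astype(np.uint8)
    return cv2.morphologyEx(m,cv2.MORPH_CLOSE,np.ones((3,3)))
def blob2(im,uv,rad=32):
    m=red2(im);yy,xx=np.mgrid[:m.shape[0],:m.shape[1]];m[np.hypot(xx-uv[0],yy-uv[1])>rad]=0
    n,l,s,ce=cv2.connectedComponentsWithStats(m)
    i=1+np.argmax(s[1:,4]);return (l==i).astype(np.float32),s[i]
E
python3 - <<'E'
from fit import *
import pickle
o1=pickle.load(open('w1.pkl','rb'));o2=ctrl.get_obs()
G={'a':(.5064,.038),'b':(.628,.011),'c':(.608,-.087),'d':(.485,-.060)}
loc={'a':(-.062,.05),'b':(.062,.05),'c':(.062,-.05),'d':(-.062,-.05)}
P=[];L=[]
for k,g in G.items():
    f,o=('w1',o1) if k in'bc' else ('w2',o2)
    im=cv2.imread(f'pics/{f}.png')[:,:,::-1].copy();c=cam('wrist',o)
    m,s=blob2(im,proj([[*g,.092]],c)[0]);r=fit(c,m,g);print(k,s,np.round(r,4));P.append(r[:2]);L.append(loc[k])
P=np.array(P);L=np.array(L)
z=(P-P.mean(0))@[1,1j];w=L@[1,1j];t=np.angle((np.conj(w)*z).sum())
print('centre',P.mean(0),'yaw',np.degrees(t))
Q=w*np.exp(1j*t)+P.mean(0)@[1,1j];print(Q.round(4),abs(Q-P@[1,1j]).round(4))
E
```

```text
a [180 138  38  34 453] [5.0620e-01 3.9000e-02 4.0292e+01 6.1020e-01]
b [180  99  32  43 458] [6.27800e-01 1.25000e-02 2.08135e+01 6.26300e-01]
c [285  97  26  43 452] [ 0.6061 -0.0865 15.3526  0.6621]
d [277 144  43  18 452] [ 4.85600e-01 -5.96000e-02  6.29109e+01  7.44200e-01]
centre [ 0.55642159 -0.02363624] yaw -12.296381766595353
[0.5065+0.0384j 0.6276+0.012j  0.6064-0.0857j 0.4852-0.0593j] [0.0007 0.0005 0.0008 0.0005]
```

```bash
python3 -c "
from h import *
goto([.5065,.0385,.125],39.5)
goto([.5065,.0385,.0775],39.5)"
```

```text
delta mm [ 24.7 -51.8 115.6] rotvec [ -0.   -0.1 -52.6]
delta mm [ 24.6 -51.8 163.1] rotvec [ -0.   -0.1 -52.6]
```

>>> apply_moves --deltas '[{"fingers": 60, "delta_pos": [25, -52, 40], "angular": [0, 0, -52.5]}, {"fingers": 60, "delta_pos": [25, -52, 80], "angular": [0, 0, -52.5]}, {"fingers": 60, "delta_pos": [25, -52, 100], "angular": [0, 0, -52.5]}, {"fingers": 60, "delta_pos": [25, -52, 100], "angular": [0, 0, -52.5]}, {"fingers": 60, "delta_pos": [25, -52, 100], "angular": [0, 0, -52.5]}, {"fingers": 60, "delta_pos": [25, -52, 100], "angular": [0, 0, -52.5]}, {"fingers": 60, "delta_pos": [25, -52, 100], "angular": [0, 0, -52.5]}, {"fingers": 60, "delta_pos": [25, -52, 100], "angular": [0, 0, -52.5]}]'

```text
clock: 3.4
tool_pos: [0.5069, 0.0383, 0.1395]
orientation: [-180.0, 0.0, 39.2]
force: [0.5, -0.3, -0.2]
opening: 0.0601
gripper_force: 0.0
```

```bash
python3 -c "
from h import *
im=ctrl.snapshot('side');cv2.imwrite('pics/s2.png',cv2.resize(im[130:260,160:340,::-1],None,fx=4,fy=4))
goto([.5065,.0385,.0775],39.5)
for i in range(4): ctrl.snapshot('top');stat()
"
```

```text
delta mm [-0.1 -0.3 62.1] rotvec [-0.   0.  -0.3]
3.5 [0.5067 0.0384 0.1397] [1.800e+02 1.000e-02 3.924e+01] j [ 26.5   9.3 -27.1   0.  -53.7 102.7] F [-0.12  0.22 -0.88] M [-0.111  0.075  0.021] 0.06
3.55 [0.5065 0.0384 0.1397] [-180.      0.     39.28] j [ 26.5   9.3 -27.1   0.  -53.7 102.8] F [-0.04 -0.28  0.37] M [-0.151  0.106 -0.003] 0.0601
3.6 [0.5065 0.0384 0.1398] [180.    -0.    39.32] j [ 26.5   9.3 -27.1   0.  -53.7 102.8] F [-0.28  0.47  0.28] M [-0.157  0.07   0.004] 0.0602
3.65 [0.5064 0.0384 0.1399] [180.    -0.    39.35] j [ 26.5   9.3 -27.1   0.  -53.7 102.8] F [ 0.11 -0.33  0.31] M [-0.108  0.069  0.034] 0.0601
```

View pics/s2.png

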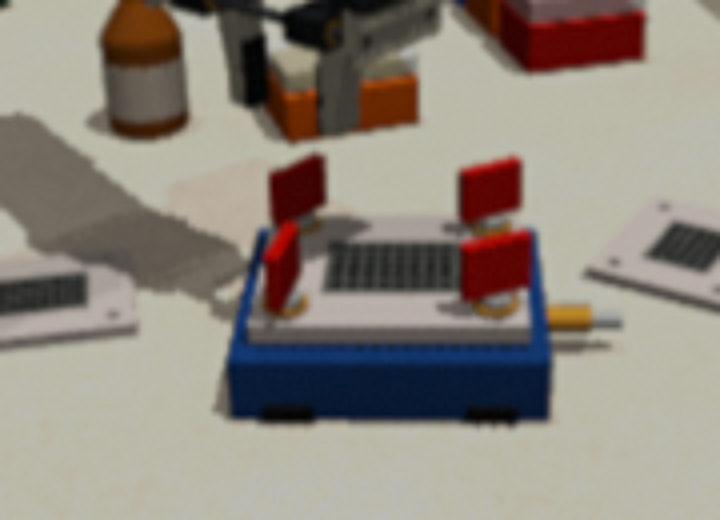

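The side crop shows the fingers hovering either side of nut_a's wing (297,190). I'm descending and closing.

>>> apply_moves --deltas '[{"fingers": 60, "delta_pos": [0, 0, 25], "angular": [0, 0, 0]}, {"fingers": 60, "delta_pos": [0, 0, 50], "angular": [0, 0, 0]}, {"fingers": 60, "delta_pos": [0, 0, 62], "angular": [0, 0, 0]}, {"fingers": 0, "delta_pos": [0, 0, 62], "angular": [0, 0, 0]}, {"fingers": 0, "delta_pos": [0, 0, 62], "angular": [0, 0, 0]}, {"fingers": 0, "delta_pos": [0, 0, 62], "angular": [0, 0, 0]}, {"fingers": 0, "delta_pos": [0, 0, 62], "angular": [0, 0, 0]}, {"fingers": 0, "delta_pos": [0, 0, 62], "angular": [0, 0, 0]}, {"fingers": 0, "delta_pos": [0, 0, 62], "angular": [0, 0, 0]}, {"fingers": 0, "delta_pos": [0, 0, 62], "angular": [0, 0, 0]}]'

```text
clock: 4.65
tool_pos: [0.5071, 0.0382, 0.0783]
orientation: [179.9, -0.1, 39.5]
force: [11.3, -14.6, -5.0]
opening: 0.0101
gripper_force: 30.3
```

```bash
cat >> h.py <<'E'
def feel(n=4):
    A=[]
    for i in range(n):
        ctrl.snapshot('top');o=ctrl.get_obs();A.append(np.r_[o['force'],o['moment']])
    A=np.array(A);print('F',A[:,:3].mean(0).round(2),'M',A[:,3:].mean(0).round(3),'Mz',A[:,5].round(3));stat()
E
python3 -c "
from h import *
feel()"
```

```text
F [ 4.08 -5.63 -1.16] M [-2.247 -1.535 -0.151] Mz [-0.157 -0.183 -0.15  -0.113]
4.85 [0.5072 0.0379 0.0783] [ 1.7991e+02 -4.0000e-02  3.9470e+01] j [ 2.650e+01  1.370e+01 -3.130e+01  1.000e-01 -4.500e+01  1.029e+02] F [ 4.14 -6.32 -1.51] M [-2.328 -1.468 -0.113] 0.0099
```

>>> apply_moves --deltas '[{"fingers": 0, "delta_pos": [0, 0.3, 0.33], "angular": [0, 0, 7.5]}, {"fingers": 0, "delta_pos": [0, 0.6, 0.67], "angular": [0, 0, 15]}, {"fingers": 0, "delta_pos": [0, 0.8, 1.0], "angular": [0, 0, 22.5]}, {"fingers": 0, "delta_pos": [0, 0.8, 1.33], "angular": [0, 0, 30]}, {"fingers": 0, "delta_pos": [0, 0.8, 1.67], "angular": [0, 0, 37.5]}, {"fingers": 0, "delta_pos": [0, 0.8, 2.0], "angular": [0, 0, 45]}, {"fingers": 0, "delta_pos": [0, 0.8, 2.33], "angular": [0, 0, 52.5]}, {"fingers": 0, "delta_pos": [0, 0.8, 2.67], "angular": [0, 0, 60]}, {"fingers": 0, "delta_pos": [0, 0.8, 3.0], "angular": [0, 0, 67.5]}, {"fingers": 0, "delta_pos": [0, 0.8, 3.33], "angular": [0, 0, 75]}]'

```text
clock: 5.85
tool_pos: [0.5075, 0.0375, 0.0752]
orientation: [-180.0, -0.1, -35.8]
force: [0.3, -3.1, 4.3]
opening: 0.0097
gripper_force: 30.1
```

```bash
python3 -c "
from h import *
feel()"
```

```text
F [ 1.57 -3.8   5.5 ] M [-1.578 -0.272  0.217] Mz [0.251 0.254 0.181 0.183]
6.05 [0.5074 0.0375 0.0751] [-1.7999e+02 -7.0000e-02 -3.5270e+01] j [ 26.4  13.9 -31.4   0.1 -44.6  28.3] F [ 1.73 -4.11  6.28] M [-1.684 -0.269  0.183] 0.0101
```

>>> apply_moves --deltas '[{"fingers": 0, "delta_pos": [0, 0, 0.3], "angular": [0, 0, 7.5]}, {"fingers": 0, "delta_pos": [0, 0, 0.6], "angular": [0, 0, 15]}, {"fingers": 0, "delta_pos": [0, 0, 0.6], "angular": [0, 0, 15]}, {"fingers": 0, "delta_pos": [0, 0, 0.6], "angular": [0, 0, 15]}]'

```text
clock: 6.45
tool_pos: [0.5074, 0.0375, 0.0746]
orientation: [-180.0, -0.1, -50.3]
force: [1.1, -4.8, 6.2]
opening: 0.0098
gripper_force: 30.0
```

```bash
python3 -c "
from h import *
feel()"
```

```text
F [ 0.62 -4.51  5.84] M [-1.712 -0.165  0.232] Mz [0.263 0.192 0.226 0.246]
6.65 [0.5074 0.0375 0.0746] [-1.7998e+02 -6.0000e-02 -5.0240e+01] j [ 26.4  14.  -31.4   0.1 -44.5  13.3] F [ 1.23 -4.4   6.09] M [-1.707 -0.156  0.246] 0.0099
```

>>> apply_moves --deltas '[{"fingers": 0, "delta_pos": [0, 0, 0.3], "angular": [0, 0, 7.5]}, {"fingers": 0, "delta_pos": [0, 0, 0.6], "angular": [0, 0, 15]}, {"fingers": 0, "delta_pos": [0, 0, 0.6], "angular": [0, 0, 15]}, {"fingers": 0, "delta_pos": [0, 0, 0.6], "angular": [0, 0, 15]}]'

```text
clock: 7.05
tool_pos: [0.5074, 0.0375, 0.0741]
orientation: [-180.0, -0.1, -65.2]
force: [-0.3, -5.0, 8.3]
opening: 0.0096
gripper_force: 30.1
```

```bash
python3 -c "
from h import *
feel()"
```

```text
F [-0.23 -4.56  8.38] M [-1.711  0.131  0.279] Mz [0.278 0.274 0.268 0.298]
7.25 [0.5074 0.0374 0.0741] [-1.7996e+02 -6.0000e-02 -6.5230e+01] j [ 26.4  14.  -31.5   0.1 -44.5  -1.7] F [-0.04 -4.83  7.67] M [-1.712  0.178  0.298] 0.0098
```

>>> apply_moves --deltas '[{"fingers": 0, "delta_pos": [0, 0, 0.2], "angular": [0, 0, 5]}, {"fingers": 0, "delta_pos": [0, 0, 0.3], "angular": [0, 0, 9]}, {"fingers": 0, "delta_pos": [0, 0, 0.3], "angular": [0, 0, 9]}, {"fingers": 0, "delta_pos": [0, 0, 0.3], "angular": [0, 0, 9]}]'

```text
clock: 7.65
tool_pos: [0.5074, 0.0375, 0.0739]
orientation: [-180.0, -0.1, -74.2]
force: [-1.3, -4.6, 8.5]
opening: 0.0099
gripper_force: 30.1
```

```bash
python3 -c "
from h import *
feel()"
```

```text
F [-0.3  -4.23  9.25] M [-1.704  0.308  0.375] Mz [0.37  0.431 0.354 0.346]
7.85 [0.5074 0.0374 0.0739] [-1.7995e+02 -6.0000e-02 -7.4220e+01] j [ 26.4  14.  -31.5   0.1 -44.5 -10.7] F [-0.05 -4.93  9.33] M [-1.721  0.308  0.346] 0.0095
```

>>> apply_moves --deltas '[{"fingers": 0, "delta_pos": [0, 0, 0.1], "angular": [0, 0, 4]}, {"fingers": 0, "delta_pos": [0, 0, 0.2], "angular": [0, 0, 7]}, {"fingers": 0, "delta_pos": [0, 0, 0.2], "angular": [0, 0, 7]}, {"fingers": 0, "delta_pos": [0, 0, 0.2], "angular": [0, 0, 7]}]'

```text
clock: 8.25
tool_pos: [0.5073, 0.0374, 0.0738]
orientation: [-179.9, -0.1, -81.2]
force: [-1.0, -4.4, 10.2]
opening: 0.0098
gripper_force: 30.1
```

```bash
python3 -c "
from h import *
feel(6)"
```

```text
F [-0.72 -4.04  9.87] M [-1.711  0.365  0.387] Mz [0.427 0.365 0.324 0.397 0.414 0.397]
8.55 [0.5073 0.0374 0.0737] [-1.7995e+02 -5.0000e-02 -8.1220e+01] j [ 26.4  14.  -31.5   0.1 -44.4 -17.7] F [-0.91 -4.13 10.17] M [-1.733  0.381  0.397] 0.0102
```

>>> apply_moves --deltas '[{"fingers": 0, "delta_pos": [0, 0, 0.1], "angular": [0, 0, 4]}, {"fingers": 0, "delta_pos": [0, 0, 0.2], "angular": [0, 0, 8]}, {"fingers": 0, "delta_pos": [0, 0, 0.2], "angular": [0, 0, 8]}, {"fingers": 0, "delta_pos": [0, 0, 0.2], "angular": [0, 0, 8]}]'

```text
clock: 8.95
tool_pos: [0.5073, 0.0374, 0.0736]
orientation: [-179.9, -0.0, -89.2]
force: [-1.7, -4.0, 10.7]
opening: 0.0099
gripper_force: 30.2
```

```bash
python3 -c "
from h import *
feel(8)"
```

```text
F [-1.01 -4.47 10.34] M [-1.678  0.44   0.456] Mz [0.454 0.449 0.491 0.446 0.493 0.438 0.43  0.444]
9.35 [0.5073 0.0374 0.0736] [-1.7994e+02 -5.0000e-02 -8.9210e+01] j [ 26.4  14.  -31.5   0.1 -44.4 -25.7] F [-1.1  -4.34 10.17] M [-1.673  0.406  0.444] 0.0097
```

>>> apply_moves --deltas '[{"fingers": 60, "delta_pos": [0, 0, 0], "angular": [0, 0, 0]}, {"fingers": 60, "delta_pos": [0, 0, 0], "angular": [0, 0, 0]}, {"fingers": 60, "delta_pos": [0, 0, 0], "angular": [0, 0, 0]}, {"fingers": 60, "delta_pos": [0, 0, -30], "angular": [0, 0, 0]}, {"fingers": 60, "delta_pos": [0, 0, -62], "angular": [0, 0, 0]}, {"fingers": 60, "delta_pos": [30, -24, -62], "angular": [0, 0, -8.5]}, {"fingers": 60, "delta_pos": [60, -48, -62], "angular": [0, 0, -17]}, {"fingers": 60, "delta_pos": [90, -72, -62], "angular": [0, 0, -25.5]}, {"fingers": 60, "delta_pos": [125.6, -98, -62], "angular": [0, 0, -34]}, {"fingers": 60, "delta_pos": [125.6, -98, -62], "angular": [0, 0, -42.5]}]'

```text
clock: 10.35
tool_pos: [0.6078, -0.0902, 0.1334]
orientation: [179.9, -0.0, -46.8]
force: [-1.1, -0.4, -0.0]
opening: 0.06
gripper_force: 0.0
```

>>> apply_moves --deltas '[{"fingers": 60, "delta_pos": [0, 0, 0], "angular": [0, 0, -62]}, {"fingers": 60, "delta_pos": [0, 0, 0], "angular": [0, 0, -62]}, {"fingers": 60, "delta_pos": [0, 0, 0], "angular": [0, 0, -62]}, {"fingers": 60, "delta_pos": [0, 0, 0], "angular": [0, 0, -62]}, {"fingers": 60, "delta_pos": [0, 0, 0], "angular": [0, 0, -62]}, {"fingers": 60, "delta_pos": [0, 0, 0], "angular": [0, 0, -62]}, {"fingers": 60, "delta_pos": [0, 0, 0], "angular": [0, 0, -62]}, {"fingers": 60, "delta_pos": [0, 0, 0], "angular": [0, 0, -62]}, {"fingers": 60, "delta_pos": [0, 0, 0], "angular": [0, 0, -62]}]'

```text
clock: 11.25
tool_pos: [0.6056, -0.0868, 0.1341]
orientation: [-180.0, 0.0, 15.0]
force: [0.3, -0.5, 0.2]
opening: 0.0598
gripper_force: 0.0
```

```bash
python3 -c "
from h import *
feel(4);goto([.607,-.0868,.0780],15.5)"
```

```text
F [ 0.2   0.29 -0.29] M [-0.115  0.118 -0.011] Mz [ 0.008 -0.021  0.003 -0.036]
11.45 [ 0.6057 -0.0869  0.1344] [-1.7999e+02  2.0000e-02  1.4920e+01] j [ 10.1  18.9 -14.6  -0.  -56.6  94.8] F [-0.11  0.44 -0.53] M [-0.122  0.101 -0.036] 0.0601
delta mm [ 1.3  0.2 56.4] rotvec [-0.   0.  -0.6]
```

>>> apply_moves --deltas '[{"fingers": 60, "delta_pos": [1.3, 0.2, 25], "angular": [0, 0, 0]}, {"fingers": 60, "delta_pos": [1.3, 0.2, 50], "angular": [0, 0, 0]}, {"fingers": 60, "delta_pos": [1.3, 0.2, 56.5], "angular": [0, 0, 0]}, {"fingers": 0, "delta_pos": [1.3, 0.2, 56.5], "angular": [0, 0, 0]}, {"fingers": 0, "delta_pos": [1.3, 0.2, 56.5], "angular": [0, 0, 0]}, {"fingers": 0, "delta_pos": [1.3, 0.2, 56.5], "angular": [0, 0, 0]}, {"fingers": 0, "delta_pos": [1.3, 0.2, 56.5], "angular": [0, 0, 0]}, {"fingers": 0, "delta_pos": [1.3, 0.2, 56.5], "angular": [0, 0, 0]}, {"fingers": 0, "delta_pos": [1.3, 0.2, 56.5], "angular": [0, 0, 0]}, {"fingers": 0, "delta_pos": [1.3, 0.2, 56.5], "angular": [0, 0, 0]}]'

```text
clock: 12.45
tool_pos: [0.6071, -0.0868, 0.0783]
orientation: [-180.0, -0.0, 15.0]
force: [-1.0, 2.3, 1.9]
opening: 0.0099
gripper_force: 30.4
```

```bash
python3 -c "
from h import *
feel(2)"
```

```text
F [-1.14  1.77  2.55] M [ 0.227  0.42  -0.111] Mz [-0.113 -0.109]
12.55 [ 0.6071 -0.0868  0.0783] [-1.800e+02 -1.000e-02  1.495e+01] j [ 10.1  22.3 -17.9  -0.  -49.8  94.9] F [-1.22  2.09  2.32] M [ 0.277  0.392 -0.109] 0.0098
```

Well centred. Now turning nut_c by 75° first.

>>> apply_moves --deltas '[{"fingers": 0, "delta_pos": [0, 0, 0.3], "angular": [0, 0, 7.5]}, {"fingers": 0, "delta_pos": [0, 0, 0.6], "angular": [0, 0, 15]}, {"fingers": 0, "delta_pos": [0, 0, 0.9], "angular": [0, 0, 22.5]}, {"fingers": 0, "delta_pos": [0, 0, 1.2], "angular": [0, 0, 30]}, {"fingers": 0, "delta_pos": [0, 0, 1.5], "angular": [0, 0, 37.5]}, {"fingers": 0, "delta_pos": [0, 0, 1.85], "angular": [0, 0, 45]}, {"fingers": 0, "delta_pos": [0, 0, 2.2], "angular": [0, 0, 52.5]}, {"fingers": 0, "delta_pos": [0, 0, 2.5], "angular": [0, 0, 60]}, {"fingers": 0, "delta_pos": [0, 0, 2.85], "angular": [0, 0, 67.5]}, {"fingers": 0, "delta_pos": [0, 0, 3.2], "angular": [0, 0, 75]}]'

```text
clock: 13.55
tool_pos: [0.6071, -0.0868, 0.0753]
orientation: [180.0, -0.0, -60.3]
force: [-2.1, 0.7, 3.9]
opening: 0.0096
gripper_force: 30.1
```

>>> apply_moves --deltas '[{"fingers": 0, "delta_pos": [0, 0, 0.2], "angular": [0, 0, 5]}, {"fingers": 0, "delta_pos": [0, 0, 0.2], "angular": [0, 0, 5]}, {"fingers": 0, "delta_pos": [0, 0, 0.2], "angular": [0, 0, 5]}]'

```text
clock: 13.85
tool_pos: [0.6071, -0.0868, 0.075]
orientation: [-180.0, -0.0, -64.9]
force: [-2.3, 1.4, 5.6]
opening: 0.0103
gripper_force: 30.0
```

```bash
python3 -c "
from h import *
feel(4)"
```

```text
F [-2.64  1.09  4.91] M [0.437 0.996 0.205] Mz [0.219 0.146 0.172 0.281]
14.05 [ 0.6071 -0.0868  0.075 ] [180.    -0.   -64.91] j [ 10.1  22.5 -18.1   0.  -49.4  15. ] F [-2.84  1.07  5.59] M [0.476 0.965 0.281] 0.0097
```

>>> apply_moves --deltas '[{"fingers": 0, "delta_pos": [0, 0, 0.3], "angular": [0, 0, 7.5]}, {"fingers": 0, "delta_pos": [0, 0, 0.6], "angular": [0, 0, 15]}, {"fingers": 0, "delta_pos": [0, 0, 0.6], "angular": [0, 0, 15]}, {"fingers": 0, "delta_pos": [0, 0, 0.6], "angular": [0, 0, 15]}]'

```text
clock: 14.45
tool_pos: [0.6071, -0.0868, 0.0743]
orientation: [-180.0, -0.0, -79.9]
force: [-1.6, 1.4, 5.6]
opening: 0.0097
gripper_force: 30.0
```

```bash
python3 -c "
from h import *
feel(5)"
```

```text
F [-2.07  1.32  5.27] M [0.458 1.001 0.198] Mz [0.271 0.106 0.209 0.202 0.201]
14.7 [ 0.6071 -0.0868  0.0744] [-180.     -0.    -79.91] j [ 10.1  22.6 -18.1   0.  -49.3   0. ] F [-1.62  1.38  5.95] M [0.435 1.007 0.201] 0.0097
```

>>> apply_moves --deltas '[{"fingers": 0, "delta_pos": [0, 0, 0.3], "angular": [0, 0, 7.5]}, {"fingers": 0, "delta_pos": [0, 0, 0.6], "angular": [0, 0, 15]}, {"fingers": 0, "delta_pos": [0, 0, 0.6], "angular": [0, 0, 15]}, {"fingers": 0, "delta_pos": [0, 0, 0.6], "angular": [0, 0, 15]}]'

```text
clock: 15.1
tool_pos: [0.6071, -0.0868, 0.0739]
orientation: [-180.0, -0.0, -94.9]
force: [-2.9, 2.5, 5.6]
opening: 0.0099
gripper_force: 30.0
```

```bash
python3 -c "
from h import *
feel(5)"
```

```text
F [-2.86  1.49  6.39] M [0.563 1.125 0.255] Mz [0.246 0.279 0.254 0.24  0.257]
15.35 [ 0.6071 -0.0868  0.0738] [-1.80e+02 -1.00e-02 -9.49e+01] j [ 10.1  22.6 -18.1   0.  -49.3 -15. ] F [-2.51  1.61  6.83] M [0.516 1.141 0.257] 0.01
```

>>> apply_moves --deltas '[{"fingers": 0, "delta_pos": [0, 0, 0.2], "angular": [0, 0, 6]}, {"fingers": 0, "delta_pos": [0, 0, 0.4], "angular": [0, 0, 12]}, {"fingers": 0, "delta_pos": [0, 0, 0.4], "angular": [0, 0, 12]}, {"fingers": 0, "delta_pos": [0, 0, 0.4], "angular": [0, 0, 12]}]'

```text
clock: 15.75
tool_pos: [0.6071, -0.0868, 0.0735]
orientation: [-180.0, -0.0, -106.9]
force: [-3.4, 1.3, 7.9]
opening: 0.0099
gripper_force: 30.1
```

```bash
python3 -c "
from h import *
feel(6)"
```

```text
F [-2.94  1.28  6.51] M [0.61  1.228 0.307] Mz [0.328 0.298 0.341 0.283 0.328 0.262]
16.05 [ 0.6071 -0.0868  0.0736] [-1.7999e+02 -1.0000e-02 -1.0689e+02] j [ 10.1  22.6 -18.1   0.  -49.2 -27. ] F [-2.88  1.57  6.54] M [0.618 1.246 0.262] 0.0101
```

>>> apply_moves --deltas '[{"fingers": 0, "delta_pos": [0, 0, 0.2], "angular": [0, 0, 6]}, {"fingers": 0, "delta_pos": [0, 0, 0.4], "angular": [0, 0, 11]}, {"fingers": 0, "delta_pos": [0, 0, 0.4], "angular": [0, 0, 11]}, {"fingers": 0, "delta_pos": [0, 0, 0.4], "angular": [0, 0, 11]}]'

```text
clock: 16.45
tool_pos: [0.6071, -0.0868, 0.0733]
orientation: [-180.0, -0.0, -117.9]
force: [-3.0, 1.9, 7.3]
opening: 0.01
gripper_force: 30.1
```

```bash
python3 -c "
from h import *
feel(8)"
```

```text
F [-3.6   1.84  7.81] M [0.677 1.386 0.387] Mz [0.389 0.398 0.393 0.373 0.388 0.391 0.352 0.415]
16.85 [ 0.6071 -0.0868  0.0733] [-179.99   -0.   -117.88] j [ 10.1  22.6 -18.2   0.  -49.2 -38. ] F [-4.    2.23  8.39] M [0.693 1.397 0.415] 0.0097
```

>>> apply_moves --deltas '[{"fingers": 0, "delta_pos": [0, 0, 0.2], "angular": [0, 0, 5]}, {"fingers": 0, "delta_pos": [0, 0, 0.3], "angular": [0, 0, 10]}, {"fingers": 0, "delta_pos": [0, 0, 0.3], "angular": [0, 0, 10]}, {"fingers": 0, "delta_pos": [0, 0, 0.3], "angular": [0, 0, 10]}]'

```text
clock: 17.25
tool_pos: [0.6071, -0.0868, 0.0731]
orientation: [-180.0, -0.0, -127.9]
force: [-3.4, 1.9, 7.8]
opening: 0.0099
gripper_force: 30.1
```

```bash
python3 -c "
from h import *
feel(8)"
```

```text
F [-3.84  1.78  8.65] M [0.688 1.476 0.422] Mz [0.449 0.457 0.425 0.385 0.425 0.427 0.362 0.446]
17.65 [ 0.6071 -0.0868  0.0731] [-1.7999e+02 -1.0000e-02 -1.2788e+02] j [ 10.1  22.6 -18.2   0.  -49.2 -48. ] F [-3.7   2.14  8.91] M [0.741 1.469 0.446] 0.0101
```

>>> apply_moves --deltas '[{"fingers": 0, "delta_pos": [0, 0, 0.15], "angular": [0, 0, 5]}, {"fingers": 0, "delta_pos": [0, 0, 0.15], "angular": [0, 0, 5]}, {"fingers": 0, "delta_pos": [0, 0, 0.15], "angular": [0, 0, 5]}]'

```text
clock: 17.95
tool_pos: [0.6071, -0.0868, 0.073]
orientation: [-180.0, -0.0, -132.9]
force: [-4.4, 1.5, 8.6]
opening: 0.0097
gripper_force: 30.2
```

```bash
python3 -c "
from h import *
feel(8)"
```

```text
F [-3.74  1.93  9.01] M [0.717 1.532 0.503] Mz [0.504 0.493 0.47  0.524 0.527 0.544 0.524 0.437]
18.35 [ 0.6071 -0.0868  0.073 ] [-179.98   -0.   -132.87] j [ 10.1  22.6 -18.2   0.  -49.2 -53. ] F [-3.83  2.66  9.32] M [0.735 1.497 0.437] 0.0098
```

>>> apply_moves --deltas '[{"fingers": 60, "delta_pos": [0, 0, 0], "angular": [0, 0, 0]}, {"fingers": 60, "delta_pos": [0, 0, 0], "angular": [0, 0, 0]}, {"fingers": 60, "delta_pos": [0, 0, 0], "angular": [0, 0, 0]}, {"fingers": 60, "delta_pos": [0, 0, -30], "angular": [0, 0, 0]}, {"fingers": 60, "delta_pos": [0, 0, -62], "angular": [0, 0, 0]}, {"fingers": 60, "delta_pos": [-30, 18, -62], "angular": [0, 0, -8.5]}, {"fingers": 60, "delta_pos": [-60, 36, -62], "angular": [0, 0, -17]}, {"fingers": 60, "delta_pos": [-86, 51, -62], "angular": [0, 0, -25.5]}, {"fingers": 60, "delta_pos": [-86, 51, -62], "angular": [0, 0, -34]}, {"fingers": 60, "delta_pos": [-86, 51, -62], "angular": [0, 0, -42.5]}]'

```text
clock: 19.35
tool_pos: [0.6287, 0.012, 0.1338]
orientation: [180.0, 0.0, -90.1]
force: [0.1, -0.1, 0.7]
opening: 0.06
gripper_force: 0.0
```

>>> apply_moves --deltas '[{"fingers": 60, "delta_pos": [0, 0, 0], "angular": [0, 0, -112.5]}, {"fingers": 60, "delta_pos": [0, 0, 0], "angular": [0, 0, -112.5]}, {"fingers": 60, "delta_pos": [0, 0, 0], "angular": [0, 0, -112.5]}, {"fingers": 60, "delta_pos": [0, 0, 0], "angular": [0, 0, -112.5]}, {"fingers": 60, "delta_pos": [0, 0, 0], "angular": [0, 0, -112.5]}, {"fingers": 60, "delta_pos": [0, 0, 0], "angular": [0, 0, -112.5]}, {"fingers": 60, "delta_pos": [0, 0, 0], "angular": [0, 0, -112.5]}, {"fingers": 60, "delta_pos": [0, 0, 0], "angular": [0, 0, -112.5]}, {"fingers": 60, "delta_pos": [0, 0, 0], "angular": [0, 0, -112.5]}, {"fingers": 60, "delta_pos": [0, 0, 0], "angular": [0, 0, -112.5]}]'

```text
clock: 20.35
tool_pos: [0.6285, 0.0108, 0.1338]
orientation: [180.0, 0.0, -4.2]
force: [-0.0, -0.1, -0.3]
opening: 0.0601
gripper_force: 0.0
```

```bash
python3 -c "
from h import *
stat();goto([.6283,.0108,.0778],22)"
```

```text
20.35 [0.6285 0.0108 0.1338] [ 1.80e+02  2.00e-02 -4.22e+00] j [ 18.7  20.3 -12.5  -0.  -57.2  67. ] F [-0.04 -0.11 -0.34] M [-0.056  0.133 -0.001] 0.0601
delta mm [-0.2  0.  56. ] rotvec [ -0.    0.  -26.2]
```

>>> apply_moves --deltas '[{"fingers": 60, "delta_pos": [0, 0, 0], "angular": [0, 0, -26]}, {"fingers": 60, "delta_pos": [0, 0, 0], "angular": [0, 0, -26]}, {"fingers": 60, "delta_pos": [0, 0, 0], "angular": [0, 0, -26]}, {"fingers": 60, "delta_pos": [0, 0, 0], "angular": [0, 0, -26]}, {"fingers": 60, "delta_pos": [0, 0, 25], "angular": [0, 0, -26]}, {"fingers": 60, "delta_pos": [0, 0, 50], "angular": [0, 0, -26]}, {"fingers": 60, "delta_pos": [0, 0, 56], "angular": [0, 0, -26]}, {"fingers": 60, "delta_pos": [0, 0, 56], "angular": [0, 0, -26]}]'

```text
clock: 21.15
tool_pos: [0.6279, 0.0106, 0.0772]
orientation: [-180.0, 0.1, 21.3]
force: [0.2, 0.1, 0.8]
opening: 0.06
gripper_force: 0.0
```

>>> apply_moves --deltas '[{"fingers": 0, "delta_pos": [0, 0, 0], "angular": [0, 0, 0]}, {"fingers": 0, "delta_pos": [0, 0, 0], "angular": [0, 0, 0]}, {"fingers": 0, "delta_pos": [0, 0, 0], "angular": [0, 0, 0]}, {"fingers": 0, "delta_pos": [0, 0, 0], "angular": [0, 0, 0]}, {"fingers": 0, "delta_pos": [0, 0, 0], "angular": [0, 0, 0]}, {"fingers": 0, "delta_pos": [0, 0, 0], "angular": [0, 0, 0]}, {"fingers": 0, "delta_pos": [0, 0, 0], "angular": [0, 0, 0]}]'

```text
clock: 21.85
tool_pos: [0.6284, 0.0109, 0.0783]
orientation: [-180.0, 0.0, 21.4]
force: [-2.9, 1.3, 2.1]
opening: 0.01
gripper_force: 29.8
```

```bash
python3 -c "
from h import *
feel(2)"
```

```text
F [-0.79  0.87  2.02] M [ 0.151  0.59  -0.222] Mz [-0.228 -0.217]
21.95 [0.6283 0.0109 0.0783] [-1.7999e+02  2.0000e-02  2.1380e+01] j [ 18.8  23.5 -15.8  -0.  -50.7  92.6] F [-0.62  1.24  1.83] M [ 0.156  0.59  -0.217] 0.0099
```

>>> apply_moves --deltas '[{"fingers": 0, "delta_pos": [0, 0, 0.3], "angular": [0, 0, 7.5]}, {"fingers": 0, "delta_pos": [0, 0, 0.6], "angular": [0, 0, 15]}, {"fingers": 0, "delta_pos": [0, 0, 0.9], "angular": [0, 0, 22.5]}, {"fingers": 0, "delta_pos": [0, 0, 1.2], "angular": [0, 0, 30]}, {"fingers": 0, "delta_pos": [0, 0, 1.5], "angular": [0, 0, 37.5]}, {"fingers": 0, "delta_pos": [0, 0, 1.85], "angular": [0, 0, 45]}, {"fingers": 0, "delta_pos": [0, 0, 2.2], "angular": [0, 0, 52.5]}, {"fingers": 0, "delta_pos": [0, 0, 2.5], "angular": [0, 0, 60]}, {"fingers": 0, "delta_pos": [0, 0, 2.85], "angular": [0, 0, 67.5]}, {"fingers": 0, "delta_pos": [0, 0, 3.1], "angular": [0, 0, 73]}]'

```text
clock: 22.95
tool_pos: [0.6285, 0.0109, 0.0755]
orientation: [180.0, -0.0, -51.8]
force: [-2.8, 0.8, 4.6]
opening: 0.0098
gripper_force: 30.0
```

>>> apply_moves --deltas '[{"fingers": 0, "delta_pos": [0, 0, 0], "angular": [0, 0, 0]}]'

```text
clock: 23.05
tool_pos: [0.6285, 0.0109, 0.0754]
orientation: [180.0, -0.0, -51.6]
force: [-2.5, 0.9, 4.1]
opening: 0.0095
gripper_force: 30.0
```

```bash
python3 -c "
from h import *
feel(4)"
```

```text
F [-2.78  0.9   4.95] M [0.487 1.187 0.19 ] Mz [0.207 0.189 0.183 0.182]
23.25 [0.6285 0.0109 0.0754] [-180.     -0.    -51.45] j [ 18.8  23.7 -16.    0.  -50.3  19.8] F [-3.46  1.32  5.  ] M [0.535 1.338 0.182] 0.01
```

>>> apply_moves --deltas '[{"fingers": 0, "delta_pos": [0, 0, 0.3], "angular": [0, 0, 7.5]}, {"fingers": 0, "delta_pos": [0, 0, 0.6], "angular": [0, 0, 15]}, {"fingers": 0, "delta_pos": [0, 0, 0.6], "angular": [0, 0, 15]}, {"fingers": 0, "delta_pos": [0, 0, 0.6], "angular": [0, 0, 15]}]'

```text
clock: 23.65
tool_pos: [0.6285, 0.0109, 0.0749]
orientation: [-180.0, -0.0, -66.5]
force: [-2.3, 0.6, 5.8]
opening: 0.0099
gripper_force: 30.0
```

```bash
python3 -c "
from h import *
feel(5)"
```

```text
F [-3.24  1.21  6.33] M [0.558 1.351 0.225] Mz [0.248 0.236 0.214 0.253 0.175]
23.9 [0.6285 0.0109 0.0749] [-180.     -0.    -66.47] j [ 18.8  23.7 -16.    0.  -50.2   4.8] F [-3.93  0.91  6.42] M [0.547 1.31  0.175] 0.0097
```

>>> apply_moves --deltas '[{"fingers": 0, "delta_pos": [0, 0, 0.3], "angular": [0, 0, 7.5]}, {"fingers": 0, "delta_pos": [0, 0, 0.5], "angular": [0, 0, 14]}, {"fingers": 0, "delta_pos": [0, 0, 0.5], "angular": [0, 0, 14]}, {"fingers": 0, "delta_pos": [0, 0, 0.5], "angular": [0, 0, 14]}]'

```text
clock: 24.3
tool_pos: [0.6285, 0.0109, 0.0745]
orientation: [-180.0, -0.0, -80.5]
force: [-2.7, 1.5, 7.6]
opening: 0.01
gripper_force: 30.1
```

```bash
python3 -c "
from h import *
feel(5)"
```

```text
F [-3.84  1.38  7.31] M [0.578 1.533 0.31 ] Mz [0.305 0.289 0.319 0.33  0.309]
24.55 [0.6285 0.0109 0.0745] [-1.7999e+02 -1.0000e-02 -8.0450e+01] j [ 18.8  23.8 -16.    0.  -50.2  -9.2] F [-3.67  0.88  7.19] M [0.548 1.488 0.309] 0.0101
```

>>> apply_moves --deltas '[{"fingers": 0, "delta_pos": [0, 0, 0.2], "angular": [0, 0, 5]}, {"fingers": 0, "delta_pos": [0, 0, 0.35], "angular": [0, 0, 10]}, {"fingers": 0, "delta_pos": [0, 0, 0.35], "angular": [0, 0, 10]}, {"fingers": 0, "delta_pos": [0, 0, 0.35], "angular": [0, 0, 10]}]'

```text
clock: 24.95
tool_pos: [0.6285, 0.0109, 0.0743]
orientation: [-180.0, -0.0, -90.4]
force: [-3.9, 2.0, 8.7]
opening: 0.0098
gripper_force: 30.1
```

```bash
python3 -c "
from h import *
feel(8)"
```

```text
F [-3.82  1.59  7.88] M [0.619 1.668 0.402] Mz [0.42  0.414 0.387 0.382 0.426 0.402 0.37  0.412]
25.35 [0.6285 0.0109 0.0743] [-1.7999e+02 -1.0000e-02 -9.0440e+01] j [ 18.8  23.8 -16.1   0.  -50.2 -19.2] F [-3.73  2.23  7.76] M [0.634 1.658 0.412] 0.0095
```

>>> apply_moves --deltas '[{"fingers": 0, "delta_pos": [0, 0, 0.1], "angular": [0, 0, 3]}, {"fingers": 0, "delta_pos": [0, 0, 0.2], "angular": [0, 0, 6.5]}, {"fingers": 0, "delta_pos": [0, 0, 0.2], "angular": [0, 0, 6.5]}, {"fingers": 0, "delta_pos": [0, 0, 0.2], "angular": [0, 0, 6.5]}]'

```text
clock: 25.75
tool_pos: [0.6285, 0.0109, 0.0742]
orientation: [-180.0, -0.0, -96.9]
force: [-4.3, 2.0, 8.9]
opening: 0.0098
gripper_force: 30.1
```

```bash
python3 -c "
from h import *
feel(8)"
```

```text
F [-4.34  1.66  8.55] M [0.624 1.732 0.41 ] Mz [0.412 0.382 0.434 0.405 0.426 0.414 0.406 0.402]
26.15 [0.6285 0.0109 0.0742] [-1.7999e+02 -1.0000e-02 -9.6940e+01] j [ 18.8  23.8 -16.1   0.  -50.1 -25.7] F [-4.48  1.52  8.78] M [0.621 1.746 0.402] 0.0099
```

>>> apply_moves --deltas '[{"fingers": 0, "delta_pos": [0, 0, 0.1], "angular": [0, 0, 3]}, {"fingers": 0, "delta_pos": [0, 0, 0.2], "angular": [0, 0, 6]}, {"fingers": 0, "delta_pos": [0, 0, 0.2], "angular": [0, 0, 6]}, {"fingers": 0, "delta_pos": [0, 0, 0.2], "angular": [0, 0, 6]}]'

```text
clock: 26.55
tool_pos: [0.6285, 0.0109, 0.0741]
orientation: [-180.0, -0.0, -102.9]
force: [-3.5, 1.7, 9.3]
opening: 0.0097
gripper_force: 30.2
```

```bash
python3 -c "
from h import *
feel(8)"
```

```text
F [-4.03  1.77  8.95] M [0.668 1.821 0.492] Mz [0.504 0.461 0.522 0.492 0.532 0.471 0.483 0.475]
26.95 [0.6285 0.0109 0.0741] [-1.7998e+02 -1.0000e-02 -1.0293e+02] j [ 18.8  23.8 -16.1   0.  -50.1 -31.7] F [-4.2   2.95  9.  ] M [0.661 1.803 0.475] 0.0098
```

>>> apply_moves --deltas '[{"fingers": 60, "delta_pos": [0, 0, 0], "angular": [0, 0, 0]}, {"fingers": 60, "delta_pos": [0, 0, 0], "angular": [0, 0, 0]}, {"fingers": 60, "delta_pos": [0, 0, 0], "angular": [0, 0, 0]}, {"fingers": 60, "delta_pos": [0, 0, -30], "angular": [0, 0, 0]}, {"fingers": 60, "delta_pos": [0, 0, -62], "angular": [0, 0, 0]}, {"fingers": 60, "delta_pos": [25, 31, -62], "angular": [0, 0, -8.5]}, {"fingers": 60, "delta_pos": [50, 62, -62], "angular": [0, 0, -17]}, {"fingers": 60, "delta_pos": [75, 92, -62], "angular": [0, 0, -25.5]}, {"fingers": 60, "delta_pos": [101.5, 123, -62], "angular": [0, 0, -34]}, {"fingers": 60, "delta_pos": [101.5, 123, -62], "angular": [0, 0, -42.5]}]'

```text
clock: 27.95
tool_pos: [0.4812, -0.0618, 0.1351]
orientation: [179.9, 0.1, -60.3]
force: [1.5, 0.4, 0.8]
opening: 0.0602
gripper_force: 0.0
```

>>> apply_moves --deltas '[{"fingers": 60, "delta_pos": [0, 0, 0], "angular": [0, 0, -120]}, {"fingers": 60, "delta_pos": [0, 0, 0], "angular": [0, 0, -120]}, {"fingers": 60, "delta_pos": [0, 0, 0], "angular": [0, 0, -120]}, {"fingers": 60, "delta_pos": [0, 0, 0], "angular": [0, 0, -120]}, {"fingers": 60, "delta_pos": [0, 0, 0], "angular": [0, 0, -120]}, {"fingers": 60, "delta_pos": [0, 0, 0], "angular": [0, 0, -120]}, {"fingers": 60, "delta_pos": [0, 0, 0], "angular": [0, 0, -120]}, {"fingers": 60, "delta_pos": [0, 0, 0], "angular": [0, 0, -120]}, {"fingers": 60, "delta_pos": [0, 0, 0], "angular": [0, 0, -120]}, {"fingers": 60, "delta_pos": [0, 0, 0], "angular": [0, 0, -120]}]'

```text
clock: 28.95
tool_pos: [0.4859, -0.0602, 0.1351]
orientation: [-180.0, -0.0, 25.7]
force: [0.5, 0.4, 0.4]
opening: 0.0597
gripper_force: 0.0
```

```bash
python3 -c "
from h import *
stat();goto([.486,-.0605,.0778],63.5)"
```

```text
28.95 [ 0.4859 -0.0602  0.1351] [-1.800e+02 -1.000e-02  2.573e+01] j [ 16.    7.8 -29.6  -0.  -52.6  99.7] F [0.51 0.43 0.36] M [-0.184  0.101  0.003] 0.0597
delta mm [-0.   0.4 57.3] rotvec [  0.   -0.  -37.8]
```

>>> apply_moves --deltas '[{"fingers": 60, "delta_pos": [0, 0.3, 0], "angular": [0, 0, -37.5]}, {"fingers": 60, "delta_pos": [0, 0.3, 0], "angular": [0, 0, -37.5]}, {"fingers": 60, "delta_pos": [0, 0.3, 0], "angular": [0, 0, -37.5]}, {"fingers": 60, "delta_pos": [0, 0.3, 0], "angular": [0, 0, -37.5]}, {"fingers": 60, "delta_pos": [0, 0.3, 0], "angular": [0, 0, -37.5]}, {"fingers": 60, "delta_pos": [0, 0.3, 25], "angular": [0, 0, -37.5]}, {"fingers": 60, "delta_pos": [0, 0.3, 50], "angular": [0, 0, -37.5]}, {"fingers": 60, "delta_pos": [0, 0.3, 57], "angular": [0, 0, -37.5]}, {"fingers": 60, "delta_pos": [0, 0.3, 57], "angular": [0, 0, -37.5]}]'

```text
clock: 29.85
tool_pos: [0.4853, -0.0607, 0.0774]
orientation: [-179.9, 0.1, 62.9]
force: [0.8, -0.6, 0.9]
opening: 0.06
gripper_force: 0.0
```

>>> apply_moves --deltas '[{"fingers": 0, "delta_pos": [0, 0, 0], "angular": [0, 0, 0]}, {"fingers": 0, "delta_pos": [0, 0, 0], "angular": [0, 0, 0]}, {"fingers": 0, "delta_pos": [0, 0, 0], "angular": [0, 0, 0]}, {"fingers": 0, "delta_pos": [0, 0, 0], "angular": [0, 0, 0]}, {"fingers": 0, "delta_pos": [0, 0, 0], "angular": [0, 0, 0]}, {"fingers": 0, "delta_pos": [0, 0, 0], "angular": [0, 0, 0]}, {"fingers": 0, "delta_pos": [0, 0, 0], "angular": [0, 0, 0]}]'

```text
clock: 30.55
tool_pos: [0.4859, -0.0604, 0.0784]
orientation: [180.0, -0.0, 62.8]
force: [-0.5, 2.5, 1.3]
opening: 0.0097
gripper_force: 30.3
```

```bash
python3 -c "
from h import *
feel(2)"
```

```text
F [-0.83  0.76  1.63] M [0.162 0.208 0.154] Mz [0.124 0.185]
30.65 [ 0.4859 -0.0604  0.0783] [180.    -0.    62.86] j [ 16.   12.1 -33.5  -0.  -44.5 136.9] F [-0.56  0.19  2.33] M [0.19  0.226 0.185] 0.0099
```

>>> apply_moves --deltas '[{"fingers": 0, "delta_pos": [0, 0, 0.3], "angular": [0, 0, 7.5]}, {"fingers": 0, "delta_pos": [0, 0, 0.6], "angular": [0, 0, 15]}, {"fingers": 0, "delta_pos": [0, 0, 0.9], "angular": [0, 0, 22.5]}, {"fingers": 0, "delta_pos": [0, 0, 1.2], "angular": [0, 0, 30]}, {"fingers": 0, "delta_pos": [0, 0, 1.5], "angular": [0, 0, 37.5]}, {"fingers": 0, "delta_pos": [0, 0, 1.85], "angular": [0, 0, 45]}, {"fingers": 0, "delta_pos": [0, 0, 2.2], "angular": [0, 0, 52.5]}, {"fingers": 0, "delta_pos": [0, 0, 2.5], "angular": [0, 0, 60]}, {"fingers": 0, "delta_pos": [0, 0, 2.85], "angular": [0, 0, 67.5]}, {"fingers": 0, "delta_pos": [0, 0, 3.1], "angular": [0, 0, 73]}]'

```text
clock: 31.65
tool_pos: [0.4859, -0.0603, 0.0753]
orientation: [-180.0, 0.0, -10.4]
force: [0.2, 1.6, 1.3]
opening: 0.0099
gripper_force: 29.6
```

>>> apply_moves --deltas '[{"fingers": 0, "delta_pos": [0, 0, 0], "angular": [0, 0, 0]}]'

```text
clock: 31.75
tool_pos: [0.4859, -0.0603, 0.0752]
orientation: [-180.0, 0.0, -10.2]
force: [-0.6, 1.1, 1.4]
opening: 0.01
gripper_force: 29.6
```

```bash
python3 -c "
from h import *
feel(4)"
```

```text
F [-0.86  1.97  0.88] M [0.651 0.423 0.202] Mz [0.226 0.211 0.239 0.133]
31.95 [ 0.4859 -0.0603  0.0752] [-179.99    0.    -10.02] j [ 16.   12.3 -33.7  -0.  -44.   64. ] F [-1.18  2.32  0.4 ] M [0.712 0.426 0.133] 0.0097
```

>>> apply_moves --deltas '[{"fingers": 0, "delta_pos": [0, 0, 0.3], "angular": [0, 0, 7.5]}, {"fingers": 0, "delta_pos": [0, 0, 0.6], "angular": [0, 0, 15]}, {"fingers": 0, "delta_pos": [0, 0, 0.6], "angular": [0, 0, 15]}, {"fingers": 0, "delta_pos": [0, 0, 0.6], "angular": [0, 0, 15]}]'

```text
clock: 32.35
tool_pos: [0.4859, -0.0603, 0.0747]
orientation: [-180.0, -0.0, -24.9]
force: [-1.8, 2.4, 3.1]
opening: 0.0097
gripper_force: 29.6
```

```bash
python3 -c "
from h import *
feel(5)"
```

```text
F [-1.55  2.86  3.69] M [1.181 0.896 0.271] Mz [0.211 0.283 0.308 0.267 0.286]
32.6 [ 0.4859 -0.0603  0.0747] [-1.7999e+02 -1.0000e-02 -2.5060e+01] j [ 16.   12.4 -33.7  -0.  -43.9  49. ] F [-1.34  3.14  3.5 ] M [1.285 0.897 0.286] 0.01
```

>>> apply_moves --deltas '[{"fingers": 0, "delta_pos": [0, 0, 0.2], "angular": [0, 0, 6]}, {"fingers": 0, "delta_pos": [0, 0, 0.4], "angular": [0, 0, 11]}, {"fingers": 0, "delta_pos": [0, 0, 0.4], "angular": [0, 0, 11]}, {"fingers": 0, "delta_pos": [0, 0, 0.4], "angular": [0, 0, 11]}]'

```text
clock: 33.0
tool_pos: [0.4859, -0.0604, 0.0744]
orientation: [-180.0, -0.0, -36.1]
force: [-1.9, 3.0, 5.5]
opening: 0.0103
gripper_force: 29.7
```

```bash
python3 -c "
from h import *
feel(6)"
```

```text
F [-2.86  3.52  6.13] M [1.358 1.162 0.358] Mz [0.361 0.389 0.345 0.383 0.329 0.343]
33.3 [ 0.486  -0.0604  0.0744] [-1.7999e+02 -1.0000e-02 -3.6080e+01] j [ 16.   12.4 -33.7   0.  -43.9  37.9] F [-3.39  4.01  5.69] M [1.39  1.157 0.343] 0.0103
```

>>> apply_moves --deltas '[{"fingers": 0, "delta_pos": [0, 0, 0.15], "angular": [0, 0, 4]}, {"fingers": 0, "delta_pos": [0, 0, 0.3], "angular": [0, 0, 9]}, {"fingers": 0, "delta_pos": [0, 0, 0.3], "angular": [0, 0, 9]}, {"fingers": 0, "delta_pos": [0, 0, 0.3], "angular": [0, 0, 9]}]'

```text
clock: 33.7
tool_pos: [0.4859, -0.0603, 0.0742]
orientation: [-180.0, -0.0, -45.1]
force: [-4.3, 2.9, 6.6]
opening: 0.01
gripper_force: 29.7
```

```bash
python3 -c "
from h import *
feel(8)"
```

```text
F [-2.97  3.79  6.79] M [1.424 1.287 0.393] Mz [0.325 0.41  0.376 0.383 0.426 0.41  0.426 0.386]
34.1 [ 0.486  -0.0603  0.0742] [-1.7999e+02 -1.0000e-02 -4.5070e+01] j [ 16.   12.4 -33.7   0.  -43.9  28.9] F [-2.24  3.33  7.28] M [1.44  1.289 0.386] 0.0099
```

>>> apply_moves --deltas '[{"fingers": 0, "delta_pos": [0, 0, 0.15], "angular": [0, 0, 4]}, {"fingers": 0, "delta_pos": [0, 0, 0.25], "angular": [0, 0, 8]}, {"fingers": 0, "delta_pos": [0, 0, 0.25], "angular": [0, 0, 8]}, {"fingers": 0, "delta_pos": [0, 0, 0.25], "angular": [0, 0, 8]}]'

```text
clock: 34.5
tool_pos: [0.4859, -0.0603, 0.074]
orientation: [-180.0, -0.0, -53.1]
force: [-2.8, 4.1, 7.6]
opening: 0.0105
gripper_force: 29.9
```

```bash
python3 -c "
from h import *
feel(8)"
```

```text
F [-3.63  4.16  7.67] M [1.479 1.401 0.445] Mz [0.441 0.414 0.449 0.466 0.449 0.462 0.447 0.432]
34.9 [ 0.486  -0.0603  0.074 ] [-1.7999e+02 -1.0000e-02 -5.3050e+01] j [ 16.   12.4 -33.7   0.  -43.8  21. ] F [-3.95  3.89  7.53] M [1.505 1.389 0.432] 0.0103
```

Nut_d is firm at 0.445. Tightening the other nuts may have eased nut_a, which was done first, so I'm releasing and re-checking it.

>>> apply_moves --deltas '[{"fingers": 60, "delta_pos": [0, 0, 0], "angular": [0, 0, 0]}, {"fingers": 60, "delta_pos": [0, 0, 0], "angular": [0, 0, 0]}, {"fingers": 60, "delta_pos": [0, 0, 0], "angular": [0, 0, 0]}, {"fingers": 60, "delta_pos": [0, 0, -30], "angular": [0, 0, 0]}, {"fingers": 60, "delta_pos": [0, 0, -62], "angular": [0, 0, 0]}, {"fingers": 60, "delta_pos": [-32, -38, -62], "angular": [0, 0, 8]}, {"fingers": 60, "delta_pos": [-65.4, -75.6, -62], "angular": [0, 0, 16]}, {"fingers": 60, "delta_pos": [-65.4, -75.6, -62], "angular": [0, 0, 24]}, {"fingers": 60, "delta_pos": [-65.4, -75.6, -62], "angular": [0, 0, 27.5]}, {"fingers": 60, "delta_pos": [-65.4, -75.6, -62], "angular": [0, 0, 27.5]}]'

```text
clock: 35.9
tool_pos: [0.507, 0.0376, 0.1353]
orientation: [180.0, -0.0, -80.6]
force: [0.2, -0.7, -0.0]
opening: 0.0603
gripper_force: 0.0
```

```bash
python3 -c "
from h import *
ctrl.snapshot('top');ctrl.snapshot('top');stat();goto([.5073,.0373,.0737],-80.5)
o=ctrl.get_obs();im=ctrl.snapshot('side');cv2.imwrite('pics/s3.png',cv2.resize(im[130:260,160:340,::-1],None,fx=4,fy=4))"
```

```text
36.0 [0.507  0.037  0.1354] [ 1.7998e+02 -1.0000e-02 -8.0540e+01] j [ 26.3   9.6 -27.3   0.  -53.1 -16.9] F [ 1.01 -1.19 -0.75] M [-0.06   0.144 -0.053] 0.0604
delta mm [-0.2 -0.4 61.7] rotvec [ 0. -0. -0.]
```

View pics/s3.png

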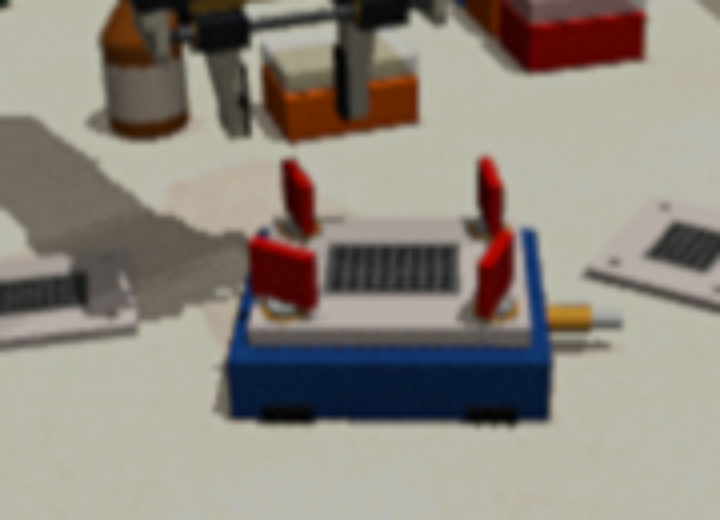

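The side crop shows all four wings turned and the cover level, with the fingers above nut_a (298,195). I'm re-gripping it and turning back to its earlier angle of -89.2°.

>>> apply_moves --deltas '[{"fingers": 60, "delta_pos": [0, 0, 30], "angular": [0, 0, 0]}, {"fingers": 60, "delta_pos": [0, 0, 61.5], "angular": [0, 0, 0]}, {"fingers": 60, "delta_pos": [0, 0, 61.5], "angular": [0, 0, 0]}, {"fingers": 0, "delta_pos": [0, 0, 61.5], "angular": [0, 0, 0]}, {"fingers": 0, "delta_pos": [0, 0, 61.5], "angular": [0, 0, 0]}, {"fingers": 0, "delta_pos": [0, 0, 61.5], "angular": [0, 0, 0]}, {"fingers": 0, "delta_pos": [0, 0, 61.5], "angular": [0, 0, 0]}, {"fingers": 0, "delta_pos": [0, 0, 61.5], "angular": [0, 0, 0]}, {"fingers": 0, "delta_pos": [0, 0, 61.5], "angular": [0, 0, 4.5]}, {"fingers": 0, "delta_pos": [0, 0, 61.5], "angular": [0, 0, 8.7]}]'

```text
clock: 37.05
tool_pos: [0.5073, 0.0373, 0.0745]
orientation: [-180.0, 0.0, -89.5]
force: [-0.4, -2.2, -0.8]
opening: 0.0106
gripper_force: 28.6
```

>>> apply_moves --deltas '[{"fingers": 0, "delta_pos": [0, 0, 0], "angular": [0, 0, 0]}, {"fingers": 0, "delta_pos": [0, 0, 0], "angular": [0, 0, 0]}]'

```text
clock: 37.25
tool_pos: [0.5073, 0.0373, 0.0745]
orientation: [-180.0, 0.0, -89.2]
force: [-0.2, -0.3, 2.1]
opening: 0.0109
gripper_force: 28.5
```

```bash
python3 -c "
from h import *
feel(8)"
```

```text
F [-0.79 -0.68  4.13] M [-0.096  0.402  0.277] Mz [0.245 0.305 0.294 0.297 0.335 0.23  0.258 0.248]
37.65 [0.5073 0.0373 0.0744] [-179.98    0.    -89.32] j [ 26.4  14.  -31.4   0.  -44.6 -25.7] F [-0.   -0.63  4.6 ] M [-0.116  0.532  0.248] 0.0109
```

>>> apply_moves --deltas '[{"fingers": 0, "delta_pos": [0, 0, 0], "angular": [0, 0, 3]}, {"fingers": 0, "delta_pos": [0, 0, 0], "angular": [0, 0, 3]}, {"fingers": 0, "delta_pos": [0, 0, 0], "angular": [0, 0, 3]}]'

```text
clock: 37.95
tool_pos: [0.5073, 0.0373, 0.0744]
orientation: [-180.0, 0.0, -92.3]
force: [-2.1, -0.5, 5.9]
opening: 0.0111
gripper_force: 29.0
```

```bash
python3 -c "
from h import *
feel(8)"
```

```text
F [-0.99 -0.27  5.5 ] M [-0.084  0.549  0.364] Mz [0.337 0.376 0.374 0.338 0.354 0.419 0.343 0.37 ]
38.35 [0.5073 0.0373 0.0744] [-179.98   -0.    -92.32] j [ 26.4  14.  -31.4   0.  -44.6 -28.7] F [-0.98  0.47  6.05] M [-0.072  0.481  0.37 ] 0.0108
```

>>> apply_moves --deltas '[{"fingers": 0, "delta_pos": [0, 0, 0.05], "angular": [0, 0, 2.5]}, {"fingers": 0, "delta_pos": [0, 0, 0.05], "angular": [0, 0, 2.5]}, {"fingers": 0, "delta_pos": [0, 0, 0.05], "angular": [0, 0, 2.5]}]'

```text
clock: 38.65
tool_pos: [0.5073, 0.0373, 0.0744]
orientation: [-180.0, -0.0, -94.8]
force: [-1.5, -0.2, 6.1]
opening: 0.0113
gripper_force: 29.4
```

```bash
python3 -c "
from h import *
feel(10)"
```

```text
F [-1.11 -0.47  5.62] M [-0.076  0.602  0.451] Mz [0.427 0.462 0.482 0.441 0.47  0.457 0.44  0.45  0.433 0.445]
39.15 [0.5073 0.0373 0.0744] [-179.98   -0.    -94.81] j [ 26.4  14.  -31.4   0.  -44.6 -31.2] F [-2.04 -0.35  5.34] M [-0.106  0.573  0.445] 0.0111
```

Nut_a rose at about 2 N m/rad, which is mostly the wing spring, up to 0.45 with no plateau, so it is still firm. Releasing and lifting clear.

>>> apply_moves --deltas '[{"fingers": 60, "delta_pos": [0, 0, 0], "angular": [0, 0, 0]}, {"fingers": 60, "delta_pos": [0, 0, 0], "angular": [0, 0, 0]}, {"fingers": 60, "delta_pos": [0, 0, 0], "angular": [0, 0, 0]}, {"fingers": 60, "delta_pos": [0, 0, -40], "angular": [0, 0, 0]}, {"fingers": 60, "delta_pos": [0, 0, -80], "angular": [0, 0, 0]}, {"fingers": 60, "delta_pos": [0, 0, -120], "angular": [0, 0, 0]}, {"fingers": 60, "delta_pos": [0, 0, -120], "angular": [0, 0, 0]}, {"fingers": 60, "delta_pos": [0, 0, -120], "angular": [0, 0, 0]}]'

```text
clock: 39.95
tool_pos: [0.5074, 0.0375, 0.1947]
orientation: [-179.9, 0.1, -94.9]
force: [-1.1, -0.8, -1.2]
opening: 0.0597
gripper_force: 0.0
```

```bash
python3 -c "
from h import *
stat();print(ctrl.close_job())"
```

```text
39.95 [0.5074 0.0375 0.1947] [-1.7991e+02  9.0000e-02 -9.4870e+01] j [ 26.4   6.2 -22.7  -0.  -61.  -31.2] F [-1.15 -0.83 -1.15] M [0.028 0.2   0.044] 0.0597
the job is handed in; nothing more can be done
None
```

I tightened all four nuts in cross order (a, c, then b, d) to a final torque of 0.45–0.50 N m each, let go, lifted clear and handed the job in at about 40 s; no verdict came back, and only nut_a was re-checked afterwards (still firm).

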